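# Fit the tray-table leg at its mark and lock the cam lever

### The job

Take the leg with the ring mark and the rubber foot out of the wooden rack, slide it rod end first into the tube of the upturned tray-table until the ring is level with the tube's rim, and, holding the leg right there, swing the cam lever counter-clockwise until it is fully closed: turn the hand with the leg in it so that a finger pushes the lever's upright thumb post round. Do not move the lever before the ring is at the rim, and keep the ring at the rim while it closes. Finish while still gripping the leg at its mark, without letting go, and leave the spare leg and everything else on the counter where they are.

Things in the scene. Friction and masses are not known exactly. Their poses are not given: they have to be found in the camera images.
- leg_foot (a point): centre of the black rubber foot of the leg to be fitted, where to grip it: a flat-topped cylinder, 28 mm in diameter, 40 mm tall. The leg is an 18 mm aluminium rod, upright in an end hole of the rack, foot up; its chamfered lower end is 125 mm below this point, its top 20 mm above. 0.15 kg. z runs along the leg towards the foot.
- leg_mark (a point): the length mark: middle of a thin dark ring, 3 mm high, round the leg's rod, on its axis, 45 mm below leg_foot and 80 mm above the rod's lower end; at the start some 35 mm above the rack's top
- leg: the same leg; origin at the lower end of the rod, on its axis, z along the leg towards the foot
- spike_mid (a point): middle of the other leg in the rack, a spare to be left there: the same 18 mm rod without ring, 115 mm long, ending at the top in a bare steel spike instead of a foot
- rack: wooden block, 85 (x) x 180 (y) x 60 mm tall, fixed; origin at the centre of its underside. Three upright holes of 21 mm in a row along its y at -55, 0 and +55 mm, 45 mm deep. The leg and the spare stand in the two end holes (either way round), the middle one is empty.
- tray: a small round tray-table turned upside down, fixed to the counter: wooden disc of 170 mm diameter, 15 mm thick, with an upright aluminium tube of 31 mm outer diameter at its centre; origin at the centre of the disc's underside, z up
- tube_rim (a point): centre of the tube's open top rim, 120 mm above the counter. Bore 21 mm, flaring over the top 9 mm to 30 mm inside, 40 mm outside. The bore ends some 100 mm below the rim: with its mark at the rim the leg's end hangs 20 mm above the bottom and the leg sinks if let go. Held by its foot, the leg turns freely about its axis in the tube.
- cam_lever (a joint): angle of the cam lever about the tube's axis (rad): 0 open, 0.60 fully closed at its end stop; it starts between 0 and 0.10. It closes counter-clockwise seen from above, has a steady friction of about 0.1 N m and stays where it is left.
- cam_post (a point): centre of the lever's upright round black thumb post: 16 mm in diameter, its axis 31 mm from the tube's axis, 4 to 46 mm above the rim (this point 25), beside the foot of a leg at its mark; carry the leg in above it. A hand gripping the foot from above and turned counter-clockwise about the leg pushes it round with a finger's side; come down with the line of the fingers about 75 degrees clockwise of the post; the turn is some 60 to 85 degrees.
- tall_tiers: bystander, leave alone: tall stack of three square yellow plastic containers, 126 x 126 x 174 (mm); origin at the centre of its underside
- wide_tiers: bystander, leave alone: wide stack of two square yellow plastic containers, 146 x 146 x 110 (mm); origin at the centre of its underside
- moka_pot: bystander, leave alone: round stainless moka pot, 100 diameter, 172 tall, black side handle (mm); origin at the centre of its underside
- carafe: bystander, leave alone: small glass carafe, 94 diameter, 115 tall (mm); origin at the centre of its underside
- saucer: bystander, leave alone: blue ceramic saucer, 100 diameter, 14 tall (mm); origin at the centre of its underside
- low_tub: bystander, leave alone: single low yellow lidded tub, 96 x 76 x 36 (mm); origin at the centre of its underside
- enamel_cup: bystander, leave alone: white cup with a handle, 76 diameter, 75 tall (mm); origin at the centre of its underside
There are look-alikes about, which are no part of the job. Leave any blue, green or red look-alike of the leg alone.

How it is judged (in metres and radians):
On the way:
1. the leg is held in the tube with its ring level with the rim, the lever still open (z of leg_mark in the frame of tube_rim between -0.007 and 0.007 m and horizontal distance between leg_mark and tube_rim below 0.008 m and contact force between the fingers and leg above 2 N and angle between leg_mark's own z axis and vertical below 0.1 rad and value of joint cam_lever below 0.25 rad), for 0.2 s.
At the end, for the whole second after the job is handed in: the cam lever is closed (above 0.53 of 0.60 rad), the leg stands in the tube with its ring within 7 mm of the rim's height and on the tube's axis within 8 mm, tilted under 0.10 rad, and the fingers still grip the leg (more than 2 N) (z of leg_mark in the frame of tube_rim between -0.007 and 0.007 m and horizontal distance between leg_mark and tube_rim below 0.008 m and contact force between the fingers and leg above 2 N and angle between leg_mark's own z axis and vertical below 0.1 rad and value of joint cam_lever above 0.53 rad); the arm keeps its last pose, push and grip.
It fails at once if the lever is being closed while the leg is not at its mark in the tube (value of joint cam_lever above 0.35 rad and not (z of leg_mark in the frame of tube_rim between -0.01 and 0.01 m and horizontal distance between leg_mark and tube_rim below 0.008 m)).
It fails at once if the lever is being closed while the leg is not held (value of joint cam_lever above 0.35 rad and contact force between the fingers and leg below 0.2 N).
It fails at once if the spare leg is pulled out or shifted (distance of spike_mid from where it was at the start of the episode above 0.03 m).
It fails at once if a bystander is disturbed (distance of any of tall_tiers, wide_tiers, moka_pot, carafe, saucer, low_tub, enamel_cup from where it was at the start of the episode above 0.03 m or angle between any of tall_tiers, wide_tiers, moka_pot, carafe, saucer, low_tub, enamel_cup's own z axis and vertical above 0.4 rad).
It also fails if it takes over 54 s, if anything falls off the work surface, if the arm or the gripper's body presses on something with over 40 N, if the wrist force passes 120 N, or if a joint passes its speed limit or range.

### The arm

A 6-joint arm with a two-finger parallel gripper is mounted at the origin on the work surface. World frame = base frame: x ahead of the robot, y to its left, z up, the work surface at z = 0. Lengths are in m, angles in degrees, forces in N, time in s.
With the tool pointing down it reaches from about 0.4 to 0.825 m from the base axis. Payload 7 kg.
Tool frame: the origin (TCP) lies at the very end of the fingers, on their centre line; the grasp point (between the pads) lies r.grip_depth behind it (r.grip_depth is the distance from the TCP to the grasp point, in m); z points along the fingers, y is the direction in which the jaws open and shut (so a half turn about z gives the same grasp; the last joint's range is limited). The gripper opens to 88 mm and grips with 3 to 60 N. Pads are 19 mm wide; open, the fingers measure 130 mm over their backs; the gripper's body (78 mm by 193 mm) begins 47 mm behind the grasp point.
Start: joints at [80.793, 20.546, 0.682, 0, -70.136, -16.507], TCP at [0.293, 0.608, 0.227] pointing down, gripper open.
Joint ranges: [-176.03, 176.03], [-82.01, 121.73], [-58.28, 71.71], [-173.87, 95.51], [-174.79, -0.11], [-173.66, 173.66]. Speed limits (degrees/s): [136.94, 136.94, 172.46, 180, 180, 180].

### API

Orientations are given as [roll, pitch, yaw] about the fixed x, y, z axes, in that order (R = Rz(yaw) Ry(pitch) Rx(roll)).
In Python, from plant import r gives the robot as it stands. The module is installed in compiled form; this text tells all that it offers.
- The arm moves only by the tool step_arm, never from a script. Its argument "increments" is a list of rows, each a list of 3 entries, a list of its own where there are three numbers: the shift along the tool's x, y, z in m, then the turn, a rotation vector about the tool's x, y, z in rad, then the closure, from 0 (fully open) to 1 (shut). In form: [[[x, y, z], [wx, wy, wz], grip], ...]. A call has 1 to 10 rows; each row is the pose to reach, as a shift and turn from the pose commanded when the call began, along the tool's axes at that moment; what a row does not reach only later rows make up. A row lasts 1/10 s, in which the tool goes at most 50 mm and 8.59 degrees, less where a joint would pass 70% of its speed; a pose out of reach is approached as far as the arm can. A call with a gripper value outside its range is refused whole. The fingers move at their own pace and stop on an object; "force" is the grip in N (left out, the last holds). Time passes only in rows, so rows that repeat a pose let the fingers close. It gives the time, the measured TCP pose, the force and the opening at its end, in the units of the state.
- r.get_state(): the state, without advancing time (a new reading comes with each control period).
- r.capture(name): name is "side" or "top" or "wrist"; returns a dict with "color" (384x512x3 uint8, red, green, blue), "intrinsics" (3x3 intrinsics, pixels), "rvec" (rotation vector, rad) and "tvec" (3), from world to camera coordinates, as OpenCV has them; the wrist camera has in their place "T_tool_cam" (4x4, takes a point from camera to tool coordinates, whose origin is the TCP and whose axes are the flange's). Camera axes: x right, y down, z forward; pixel columns grow to the right and rows downward; lengths in m; the calibration is good to about 2 mm. A picture is of the moment at which its call begins: read the wrist's pose just before it. There is no depth.
- r.close_job(): hands the job in, once; it reports no verdict.
The state is a dict: "time_s": time; "joints": joint angles; "qd": joint speeds; "joint_torque": joint torques, N m; "tcp_pos": TCP position; "eef_rot": TCP orientation; "contact_force": force on the tool from outside, world axes, zero at the start; "moment": the same for the moment, N m; "gripper_width": finger opening in m.
Only numpy, scipy, OpenCV 4.12 (cv2) and the standard library are available. Lean on these libraries where they do the work, as an engineer would, in place of code of your own. Each camera call takes 0.05 s, during which the arm holds its last target.

## Working session

There is one attempt and no reset: what is moved stays moved. The work goes in short steps, Python scripts to look and compute and a tool call to move; the robot and the scene stay as the last step left them, time stands still between calls to the robot, and variables do not carry over. Pictures are saved under pics/ and viewed, and the job is handed in when it is done.

Besides the shell and the picture viewer there is one more tool, called after "Call:" by a JSON object that holds its "method" and its "body", one argument or row to a line. step_arm: Moves the arm, as the interface text tells. Its arguments: {"type":"object","properties":{"increments":{"type":"array","items":{"type":"array"}},"force":{"type":"number"}},"required":["increments"]}

```bash
ls; mkdir -p pics; python3 - <<'E'
from plant import r
import cv2,pickle
s=r.get_state();print(s, r.grip_depth)
d={}
for n in("side","top","wrist"):
    c=r.capture(n);d[n]=c;cv2.imwrite(f"pics/{n}0.png",c["color"][:,:,::-1])
    print(n,{k:v for k,v in c.items() if k!="color"})
d["s"]=s
pickle.dump(d,open("d0.pkl","wb"))
E
```

```text
pics
{'time_s': 0.0, 'joints': array([ 8.07940998e+01,  2.05912920e+01,  6.33574079e-01, -1.93056559e-02,
       -7.01343710e+01, -1.65049273e+01]), 'qd': array([ 0.00083687,  0.00892547, -0.00338355,  0.03229854,  0.08257452,
       -0.04795335]), 'joint_torque': array([-1.01523074e-03, -5.82722890e+01,  2.93060213e+01,  6.99709520e+00,
        6.92052490e-03, -1.62214396e-04]), 'tcp_pos': array([0.29267398, 0.60771577, 0.22562533]), 'eef_rot': array([ 1.79906549e+02, -8.76399591e-03, -2.57173954e+01]), 'contact_force': array([-0.40667135,  0.33424572,  0.70509529]), 'moment': array([ 0.00499095, -0.01046523, -0.05441134]), 'gripper_width': 0.08741326391726618} 0.0188
side {'intrinsics': array([[400.05245294,   0.        , 252.73603309],
       [  0.        , 400.05245294, 192.68820351],
       [  0.        ,   0.        ,   1.        ]]), 'rvec': array([ 2.35723701, -0.72643054,  0.25436496]), 'tvec': array([-0.43018503,  0.32250875,  1.23958601])}
top {'intrinsics': array([[423.4943989 ,   0.        , 252.75408898],
       [  0.        , 423.4943989 , 199.21854199],
       [  0.        ,   0.        ,   1.        ]]), 'rvec': array([ 2.16325233, -2.15600251,  0.12162226]), 'tvec': array([0.02242767, 0.5745666 , 1.38325864])}
wrist {'intrinsics': array([[277.67511982,   0.        , 260.74712849],
       [  0.        , 277.67511982, 192.26105333],
       [  0.        ,   0.        ,   1.        ]]), 'T_tool_cam': array([[ 1.50652573e-05, -9.62640675e-01, -2.70782071e-01,
         7.36670640e-02],
       [ 9.99999999e-01,  6.11079150e-06,  3.39119972e-05,
        -1.23204724e-03],
       [-3.09903751e-05, -2.70782071e-01,  9.62640675e-01,
        -1.57827636e-01],
       [ 0.00000000e+00,  0.00000000e+00,  0.00000000e+00,
         1.00000000e+00]])}
```

View pics/side0.png

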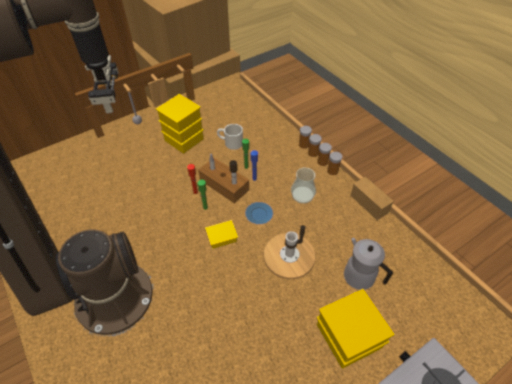

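View pics/top0.png

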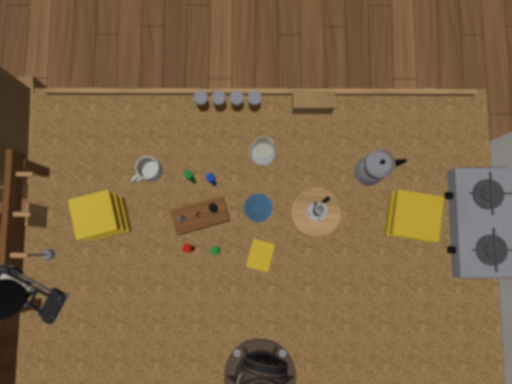

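View pics/wrist0.png

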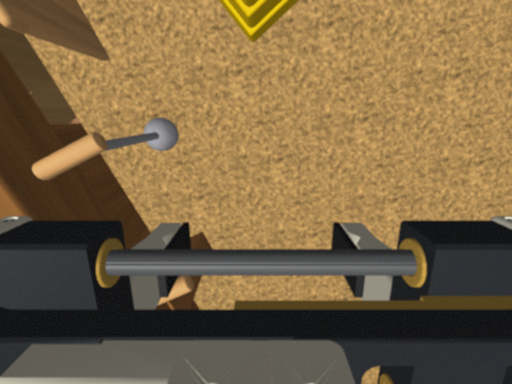

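The rack is at side (224,180) and top (200,215). The black-footed leg is at side (234,170) and top (213,208). The spare is at side (212,163) and top (181,218). The blue, green and red posts are look-alikes. The tray is at side (290,254) and top (316,212). Next I'll enlarge these.

```bash
python3 - <<'E'
import cv2,numpy as np
s=cv2.imread("pics/side0.png");t=cv2.imread("pics/top0.png")
f=lambda im,x,y,w,h:cv2.resize(im[y:y+h,x:x+w],(400,300),interpolation=cv2.INTER_CUBIC)
cv2.imwrite("pics/crop0.png",np.vstack([np.hstack([f(s,184,135,80,60+0),f(s,250,215,80,60)]),np.hstack([f(t,160,180,80,60),f(t,276,182,80,60)])]))
E
```

```text
(no output)
```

View pics/crop0.png

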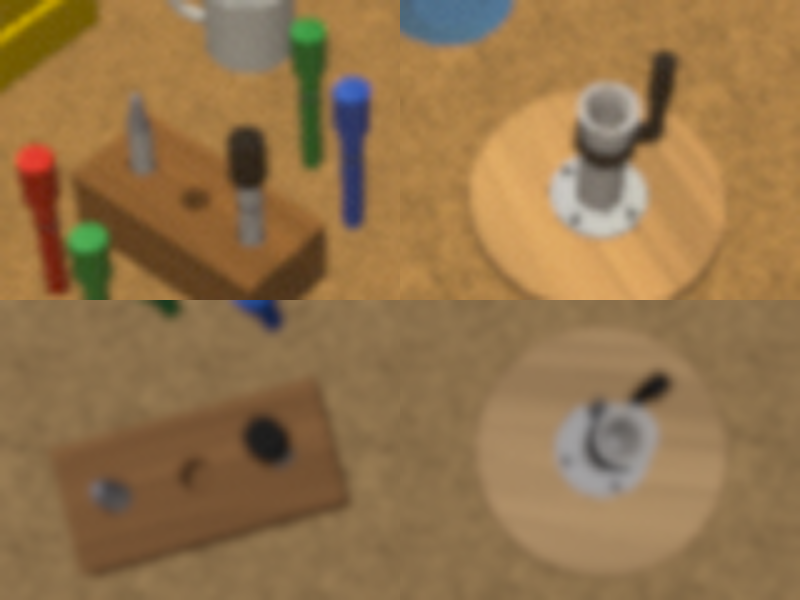

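The black-footed leg with the ring fits the description: side about (233,166), top about (213,208). The spike on the spare rules that one out, and the coloured ones are look-alikes. Now I'll compute positions.

```bash
cat > h.py <<'E'
import cv2,numpy as np
from scipy.spatial.transform import Rotation as R
def cam(c,s=None):
    K=c["intrinsics"]
    if "rvec" in c:
        Rm=cv2.Rodrigues(np.array(c["rvec"]))[0];t=np.array(c["tvec"]);return K,Rm.T,-Rm.T@t
    Rt=R.from_euler("xyz",s["eef_rot"],degrees=True).as_matrix();T=c["T_tool_cam"]
    return K,Rt@T[:3,:3],s["tcp_pos"]+Rt@T[:3,3]
def ray(c,p,s=None):
    K,Rm,o=cam(c,s);d=Rm@np.linalg.solve(K,[p[0],p[1],1]);return o,d/np.linalg.norm(d)
def onz(c,p,z,s=None):
    o,d=ray(c,p,s);return o+d*(z-o[2])/d[2]
def tri(rs):
    A=0;b=0
    for o,d in rs:
        P=np.eye(3)-np.outer(d,d);A=A+P;b=b+P@o
    x=np.linalg.solve(A,b);return x,[np.linalg.norm((np.eye(3)-np.outer(d,d))@(x-o)) for o,d in rs]
def proj(c,X,s=None):
    K,Rm,o=cam(c,s);q=K@(Rm.T@(np.array(X)-o));return q[:2]/q[2]
E
python3 - <<'E'
from h import *;import pickle
np.set_printoptions(precision=4,suppress=True)
d=pickle.load(open("d0.pkl","rb"));S,T=d["side"],d["top"]
def blob(c,x0,y0,x1,y1,f):
    im=c["color"][y0:y1,x0:x1].astype(int);m=f(im);y,x=np.nonzero(m);return np.array([x.mean()+x0,y.mean()+y0]),m.sum()
dark=lambda im:im.max(2)<70
bs=blob(S,225,158,242,175,dark);bt=blob(T,206,200,222,216,dark);print(bs,bt)
print("foot",tri([ray(S,bs[0]),ray(T,bt[0])]), onz(S,bs[0],.14),onz(T,bt[0],.15))
# tube rim: side crop center (608,105)->; top (617,438-300)
ps=(250+(608-400)/5,215+108/5);pt=(276+217/5,182+138/5)
print("rim",ps,pt,tri([ray(S,ps),ray(T,pt)]),onz(S,ps,.12),onz(T,pt,.12))
# tray disc
h=cv2.cvtColor(T["color"],cv2.COLOR_RGB2HSV)
print("trayctr top",onz(T,(276+201/5,182+150/5),.015))
# post tops
print("post",tri([ray(S,(250+265/5,215+60/5)),ray(T,(276+262/5,182+82/5))]), tri([ray(S,(250+255/5,215+130/5)),ray(T,(276+240/5,182+100/5))]))
# lookalikes
for n,a,b in[("g1",(184+308/5,135+32/5),(189,175)),("blue",(184+350/5,135+88/5),(211,178.5)),("red",(184+38/5,135+160/5),(187.5,248)),("g2",(184+90/5,135+238/5),(215,251))]:
    print(n,tri([ray(S,a),ray(T,b)]))
for p in[(160+55/5,180+155/5),(160+318/5,180+77/5),(160+345/5,180+202/5),(160+85/5,180+275/5)]:print("rackcorner",onz(T,p,.06))
print("spike",onz(T,(160+120/5,180+192/5),.08))
for n,p,z in[("saucer",(259,208),.014),("tub",(261,255),.036),("moka",(376,167),.1),("carafe",(263,151),.1),("cup",(149,168),.07),("wide",(417,216),.11),("tall",(95,216),.17)]:print(n,onz(T,p,z))
E
```

```text
(array([233.0847, 166.4407]), np.int64(59)) (array([212.9672, 207.8689]), np.int64(61))
foot (array([0.5357, 0.1464, 0.1382]), [np.float64(0.0008934956962841251), np.float64(0.0008934956962841072)]) [0.5357 0.1445 0.14  ] [0.5338 0.1456 0.15  ]
rim (291.6, 236.6) (319.4, 209.6) (array([ 0.5357, -0.1875,  0.1121]), [np.float64(0.003065401902225289), np.float64(0.0030654019022252313)]) [ 0.5349 -0.1925  0.12  ] [ 0.5323 -0.1847  0.12  ]
trayctr top [ 0.5339 -0.1899  0.015 ]
post (array([ 0.563 , -0.2059,  0.1647]), [np.float64(0.0007272922093360674), np.float64(0.0007272922093360939)]) (array([ 0.5619, -0.2059,  0.088 ]), [np.float64(0.0023215827526761527), np.float64(0.002321582752676317)])
g1 (array([0.6375, 0.2213, 0.1456]), [np.float64(0.0013002555142252277), np.float64(0.0013002555142253552)])
blue (array([0.6267, 0.152 , 0.1503]), [np.float64(0.002142550815901772), np.float64(0.0021425508159022295)])
red (array([0.4125, 0.2216, 0.1436]), [np.float64(0.0010993351355075556), np.float64(0.00109933513550743)])
g2 (array([0.4049, 0.1369, 0.1458]), [np.float64(0.0023704668214312996), np.float64(0.002370466821431321)])
rackcorner [0.5317 0.2918 0.06  ]
rackcorner [0.5837 0.1201 0.06  ]
rackcorner [0.5015 0.1015 0.06  ]
rackcorner [0.4534 0.2702 0.06  ]
spike [0.5062 0.2453 0.08  ]
saucer [0.5469 0.0032 0.014 ]
tub [ 0.3896 -0.0034  0.036 ]
moka [ 0.6722 -0.3715  0.1   ]
carafe [ 0.7236 -0.0084  0.1   ]
cup [0.6726 0.3659 0.07  ]
wide [ 0.514  -0.4926  0.11  ]
tall [0.5062 0.4986 0.17  ]
```

```bash
cat >> h.py <<'E'
def rel(p,e,tgt,yaw):
    """shift, turn in tool axes from pose (p, euler e deg) to tgt with tool down and yaw deg"""
    A=R.from_euler("xyz",e,degrees=True);B=R.from_euler("xyz",[180,0,yaw],degrees=True)
    return A.inv().apply(np.array(tgt)-p).round(4),(A.inv()*B).as_rotvec().round(4)
E
python3 - <<'E'
from h import *
print(rel([.293,.608,.227],[180,0,-25.7],[.536-.07,.146+.01,.25],-25.7-80))
E
```

```text
(array([ 0.3519,  0.3323, -0.023 ]), array([-0.    , -0.    ,  1.3963]))
```

Call:
{"method": "step_arm", "body": {
  "increments": [
    [[0.03, 0.03, -0.023], [0, 0, 0.14], 0.3],
    [[0.06, 0.06, -0.023], [0, 0, 0.28], 0.3],
    [[0.1, 0.095, -0.023], [0, 0, 0.42], 0.3],
    [[0.135, 0.13, -0.023], [0, 0, 0.56], 0.3],
    [[0.17, 0.165, -0.023], [0, 0, 0.7], 0.3],
    [[0.205, 0.2, -0.023], [0, 0, 0.84], 0.3],
    [[0.24, 0.23, -0.023], [0, 0, 0.98], 0.3],
    [[0.275, 0.26, -0.023], [0, 0, 1.12], 0.3],
    [[0.31, 0.295, -0.023], [0, 0, 1.26], 0.3],
    [[0.34, 0.32, -0.023], [0, 0, 1.4], 0.3]
  ]
}}

```text
time_s: 1.15
tcp_pos: [0.4603, 0.1698, 0.2497]
eef_rot: [-180.0, 0.0, -106.3]
contact_force: [0.8, -0.2, 0.5]
gripper_width: 0.0613
```

```bash
python3 - <<'E'
from h import *
from plant import r
s=r.get_state();print(s["joints"],s["tcp_pos"],s["eef_rot"],s["gripper_width"])
print(rel(s["tcp_pos"],s["eef_rot"],[.536,.1455,.25],-180))
E
```

```text
[ 4.32536961e+01  2.01580741e+00 -1.97936815e+01 -7.23130156e-03
 -6.81790809e+01 -5.95332726e+01] [0.46034215 0.16982012 0.24972683] [-1.79999991e+02  1.32558745e-02 -1.06282264e+02] 0.06131993784460772
(array([ 0.0021, -0.0794, -0.0003]), array([1.0000e-04, 2.0000e-04, 1.2866e+00]))
```

Call:
{"method": "step_arm", "body": {
  "increments": [
    [[0.001, -0.02, 0], [0, 0, 0.14], 0.3],
    [[0.002, -0.04, 0], [0, 0, 0.28], 0.3],
    [[0.002, -0.06, 0], [0, 0, 0.42], 0.3],
    [[0.002, -0.079, 0], [0, 0, 0.56], 0.3],
    [[0.002, -0.079, 0], [0, 0, 0.7], 0.3],
    [[0.002, -0.079, 0], [0, 0, 0.84], 0.3],
    [[0.002, -0.079, 0], [0, 0, 0.98], 0.3],
    [[0.002, -0.079, 0], [0, 0, 1.12], 0.3],
    [[0.002, -0.079, 0], [0, 0, 1.287], 0.3],
    [[0.002, -0.079, 0], [0, 0, 1.287], 0.3]
  ]
}}

```text
time_s: 2.15
tcp_pos: [0.5356, 0.1486, 0.2493]
eef_rot: [-180.0, -0.0, -179.8]
contact_force: [-0.6, -0.7, 0.3]
gripper_width: 0.0615
```

```bash
python3 - <<'E'
from h import *
from plant import r
s=r.get_state();c=r.capture("wrist");print(s["joints"],s["tcp_pos"],s["eef_rot"],s["gripper_width"])
cv2.imwrite("pics/w1.png",c["color"][:,:,::-1])
print("exp foot top",proj(c,[.536,.1455,.16],s))
t=r.capture("top");cv2.imwrite("pics/t1.png",t["color"][:,:,::-1])
import pickle;pickle.dump((s,c),open("w1.pkl","wb"))
E
```

```text
[ 3.56865498e+01  8.52509225e+00 -1.25018503e+01 -1.07521717e-02
 -6.89958541e+01 -1.25520036e+02] [0.5356233  0.14863253 0.2493355 ] [-1.79994924e+02 -2.43856439e-02 -1.79837344e+02] 0.06153943126439527
exp foot top [256.53069099 195.0048453 ]
```

View pics/w1.png

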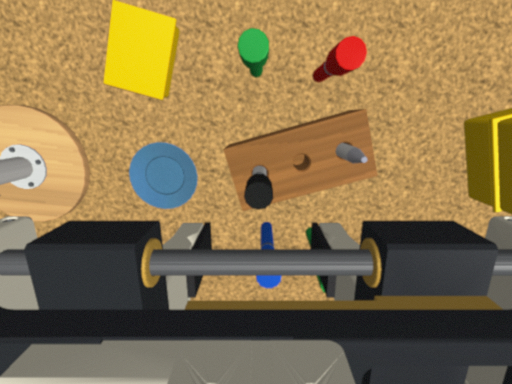

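The wrist view shows the black foot top at about (258,190), close to the expected (256.5,195).

```bash
python3 - <<'E'
from h import *;import pickle
from plant import r
s,c=pickle.load(open("w1.pkl","rb"))
im=c["color"].astype(int);m=(im[160:222,235:290].max(2)<60)
n,l,st,ce=cv2.connectedComponentsWithStats(m.astype(np.uint8));print(st,ce)
cv2.imwrite("pics/w1c.png",cv2.resize(c["color"][150:225,220:300,::-1],(800,750)[:2] and (640,600),interpolation=cv2.INTER_CUBIC))
for p in[(256.5,195),(258.5,190)]:print(onz(c,p,.16,s))
s=r.get_state();print(s["tcp_pos"])
E
```

```text
[[   0    0   55   62 2657]
 [  10   14   27   34  753]] [[28.02145277 30.36469703]
 [23.39575033 30.97742364]]
[0.5359954  0.14547156 0.16      ]
[0.53118794 0.14732232 0.16      ]
[0.53567757 0.14864585 0.24943163]
```

View pics/w1c.png

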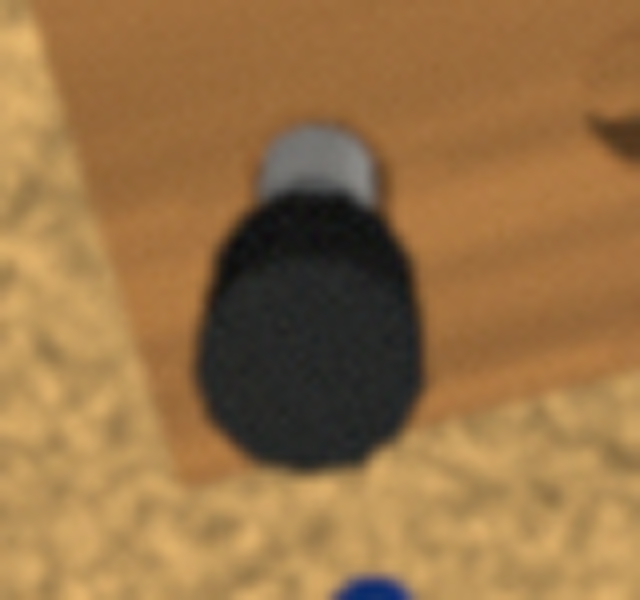

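Call:
{"method": "step_arm", "body": {
  "increments": [
    [[0, -0.0015, 0.03], [0, 0, 0], 0.3],
    [[0, -0.0015, 0.05], [0, 0, 0], 0.3],
    [[0, -0.0015, 0.07], [0, 0, 0], 0.3],
    [[0, -0.0015, 0.085], [0, 0, 0], 0.3],
    [[0, -0.0015, 0.1], [0, 0, 0], 0.3],
    [[0, -0.0015, 0.115], [0, 0, 0], 0.3],
    [[0, -0.0015, 0.125], [0, 0, 0], 0.3],
    [[0, -0.0015, 0.128], [0, 0, 0], 0.3],
    [[0, -0.0015, 0.128], [0, 0, 0], 0.3]
  ]
}}

```text
time_s: 3.15
tcp_pos: [0.5358, 0.1471, 0.1214]
eef_rot: [-180.0, -0.0, -179.6]
contact_force: [-0.3, 0.3, 0.4]
gripper_width: 0.0611
```

Call:
{"method": "step_arm", "body": {
  "increments": [
    [[0, 0, 0], [0, 0, 0], 0.6],
    [[0, 0, 0], [0, 0, 0], 0.7],
    [[0, 0, 0], [0, 0, 0], 0.85],
    [[0, 0, 0], [0, 0, 0], 1],
    [[0, 0, 0], [0, 0, 0], 1],
    [[0, 0, 0], [0, 0, 0], 1],
    [[0, 0, 0], [0, 0, 0], 1],
    [[0, 0, 0], [0, 0, 0], 1]
  ],
  "force": 30
}}

```text
time_s: 3.95
tcp_pos: [0.5359, 0.1472, 0.1218]
eef_rot: [-180.0, 0.0, -179.7]
contact_force: [-0.0, -1.5, 1.8]
gripper_width: 0.0277
```

```bash
python3 - <<'E'
from h import *
from plant import r
c=r.capture("side");cv2.imwrite("pics/s2.png",cv2.resize(c["color"][100:220,160:320,::-1],(800,600),interpolation=cv2.INTER_CUBIC))
s=r.get_state();print(s)
E
```

```text
{'time_s': 4.0, 'joints': array([ 3.55517357e+01,  1.47076021e+01, -2.25945770e+01,  1.51428433e-02,
       -5.26905174e+01, -1.25221143e+02]), 'qd': array([ 0.03049644, -0.00521128,  0.08252067, -0.03668204,  0.09947676,
        0.02230566]), 'joint_torque': array([ 3.50263808e-01, -4.43452656e+01,  2.41450399e+01,  5.32491982e+00,
        1.69572104e-01,  3.13836354e-04]), 'tcp_pos': array([0.53592497, 0.14715946, 0.12173711]), 'eef_rot': array([-1.79994371e+02,  1.29126167e-02, -1.79660229e+02]), 'contact_force': array([-0.18257834, -1.19444236,  2.88194237]), 'moment': array([-0.25052182, -0.06030483,  0.01424816]), 'gripper_width': 0.02736988407261223}
```

View pics/s2.png

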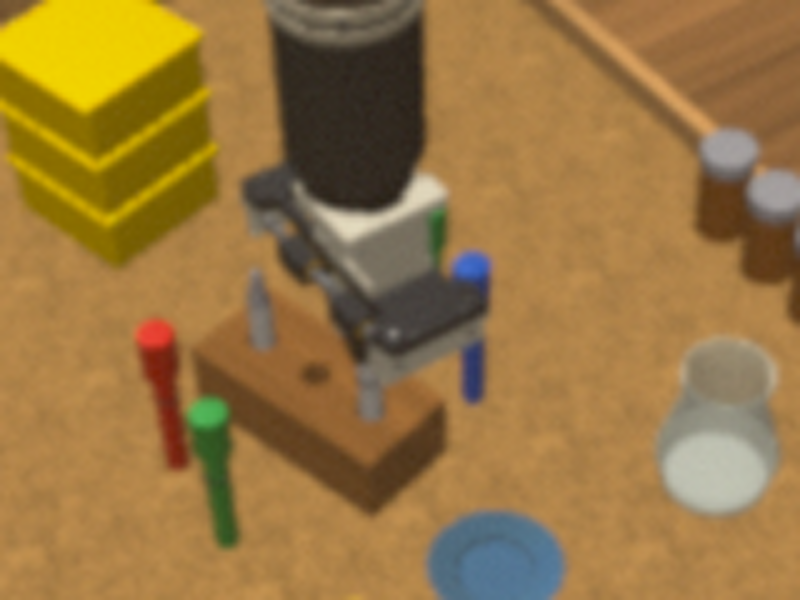

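The grip is on the foot at 27.5 mm opening. Now I'll lift.

Call:
{"method": "step_arm", "body": {
  "increments": [
    [[0, 0, -0.01], [0, 0, 0], 1],
    [[0, 0, -0.03], [0, 0, 0], 1],
    [[0, 0, -0.05], [0, 0, 0], 1],
    [[0, 0, -0.075], [0, 0, 0], 1],
    [[0, 0, -0.1], [0, 0, 0], 1],
    [[0, 0, -0.125], [0, 0, 0], 1],
    [[0, 0, -0.15], [0, 0, 0], 1],
    [[0, 0, -0.175], [0, 0, 0], 1],
    [[0, 0, -0.195], [0, 0, 0], 1],
    [[0, 0, -0.2], [0, 0, 0], 1]
  ]
}}

```text
time_s: 5.0
tcp_pos: [0.5364, 0.1475, 0.3243]
eef_rot: [179.9, 0.2, -179.7]
contact_force: [-0.2, 0.9, -1.4]
gripper_width: 0.0273
```

```bash
python3 - <<'E'
from h import *
from plant import r
s=r.get_state();print(s["tcp_pos"],s["gripper_width"])
c=r.capture("wrist");cv2.imwrite("pics/w3.png",c["color"][:,:,::-1])
d=r.capture("side");cv2.imwrite("pics/s3.png",cv2.resize(d["color"][60:220,160:360,::-1],(750,600),interpolation=cv2.INTER_CUBIC))
for z in(-.0267,-.1067):print(proj(d,s["tcp_pos"]+[0,0,z]),(proj(d,s["tcp_pos"]+[0,0,z])-[160,60])*3.75)
print(rel(s["tcp_pos"],s["eef_rot"],[.534,-.09,.32],-198))
E
```

```text
[0.53638069 0.14750534 0.32425416] 0.027340212836889186
[230.62115198 131.86632931] [264.82931991 269.4987349 ]
[231.77149497 149.89413278] [269.14310613 337.10299792]
(array([ 0.0038, -0.2375,  0.0038]), array([0.0023, 0.0029, 0.3201]))
```

View pics/s3.png

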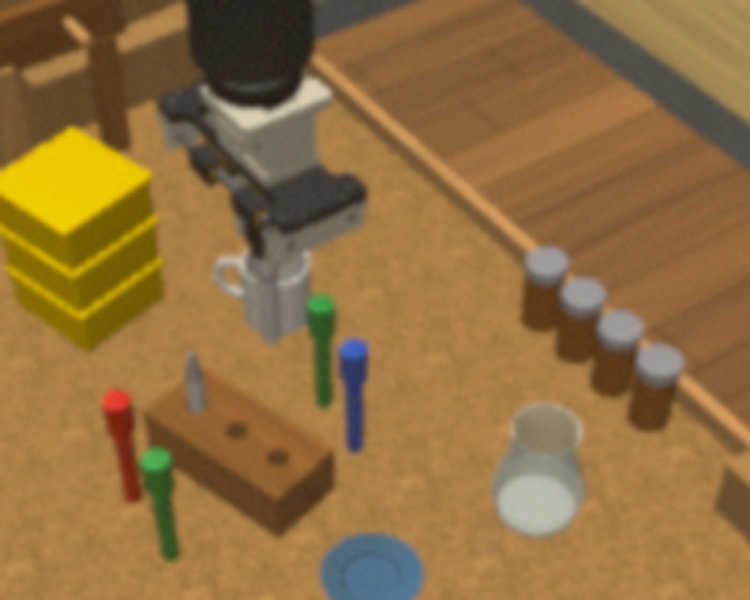

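View pics/w3.png

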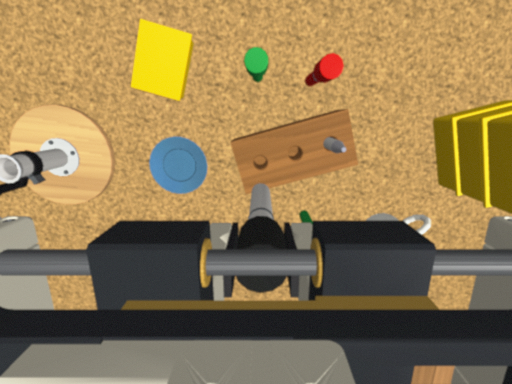

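The leg is out and held vertically, the rod end is where I expected, and the spare is untouched. Carrying it to near the tube.

Call:
{"method": "step_arm", "body": {
  "increments": [
    [[0.001, -0.03, 0], [0, 0, 0.06], 1],
    [[0.001, -0.065, 0], [0, 0, 0.12], 1],
    [[0.002, -0.1, 0], [0, 0, 0.18], 1],
    [[0.003, -0.135, 0], [0, 0, 0.24], 1],
    [[0.003, -0.17, 0], [0, 0, 0.3], 1],
    [[0.004, -0.2, 0], [0, 0, 0.32], 1],
    [[0.004, -0.225, 0], [0, 0, 0.32], 1],
    [[0.004, -0.24, 0], [0, 0, 0.32], 1],
    [[0.004, -0.24, 0], [0, 0, 0.32], 1],
    [[0.004, -0.24, 0], [0, 0, 0.32], 1]
  ]
}}

```text
time_s: 6.1
tcp_pos: [0.5329, -0.0927, 0.3206]
eef_rot: [-180.0, -0.1, 162.0]
contact_force: [0.4, 0.5, -1.3]
gripper_width: 0.0279
```

```bash
python3 - <<'E'
from h import *;import pickle
from plant import r
s=r.get_state();print(s["tcp_pos"],s["eef_rot"],s["joints"],s["gripper_width"])
c=r.capture("wrist");cv2.imwrite("pics/w4.png",c["color"][:,:,::-1])
pickle.dump((s,c),open("w4.pkl","wb"))
print(proj(c,[.534,-.189,.12],s))
E
```

```text
[ 0.53290267 -0.0926903   0.3206061 ] [-1.79986953e+02 -8.34443189e-02  1.61953235e+02] [ 1.08797796e+01  5.10456916e+00 -7.25989958e+00 -2.96203176e-02
 -7.77148772e+01 -1.18920212e+02] 0.027909536995757378
[192.01362811 194.07067208]
```

View pics/w4.png

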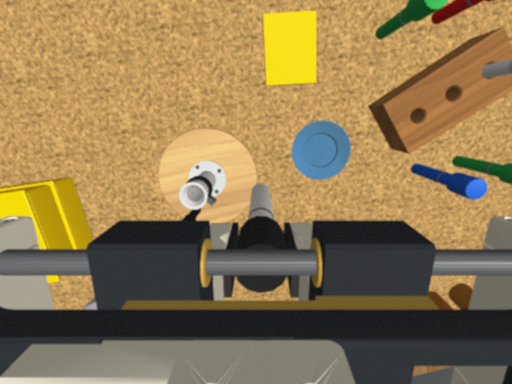

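```bash
python3 - <<'E'
from h import *;import pickle
s,c=pickle.load(open("w4.pkl","rb"))
cv2.imwrite("pics/w4c.png",cv2.resize(c["color"][165:225,165:245,::-1],(800,600),interpolation=cv2.INTER_CUBIC))
E
```

```text
(no output)
```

View pics/w4c.png

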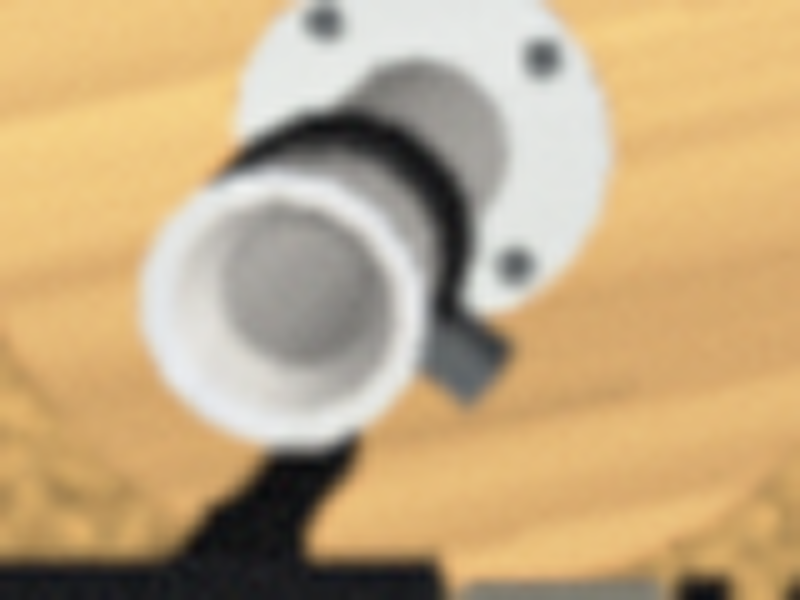

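Rim centre is at wrist pixel about (193,195.2). The post is hidden just below the fingers' edge.

```bash
python3 - <<'E'
from h import *;import pickle
s,c=pickle.load(open("w4.pkl","rb"))
print(onz(c,(193,195.2),.12,s), proj(c,s["tcp_pos"]-[0,0,.1067],s),proj(c,s["tcp_pos"]-[0,0,.03],s))
cv2.imwrite("pics/w4d.png",cv2.resize(c["color"][170:290,190:350-0,::-1],(800,600),interpolation=cv2.INTER_CUBIC))
t=pickle.load(open("d0.pkl","rb"))
S=t["side"];T=t["top"]
for X in([.534,-.189,.12],[.5335,-.190,.12],[.532,-.19,.12]):print(proj(S,X),proj(T,X))
E
```

```text
[ 0.5358797  -0.18832798  0.12      ] [259.64041334 190.14193712] [259.2108726  217.91896564]
[290.65640491 235.94673088] [320.78293947 209.07256072]
[290.72584507 236.24766876] [321.105113   209.23271856]
[290.34003856 236.47784576] [321.11238456 209.71019341]
```

View pics/w4d.png

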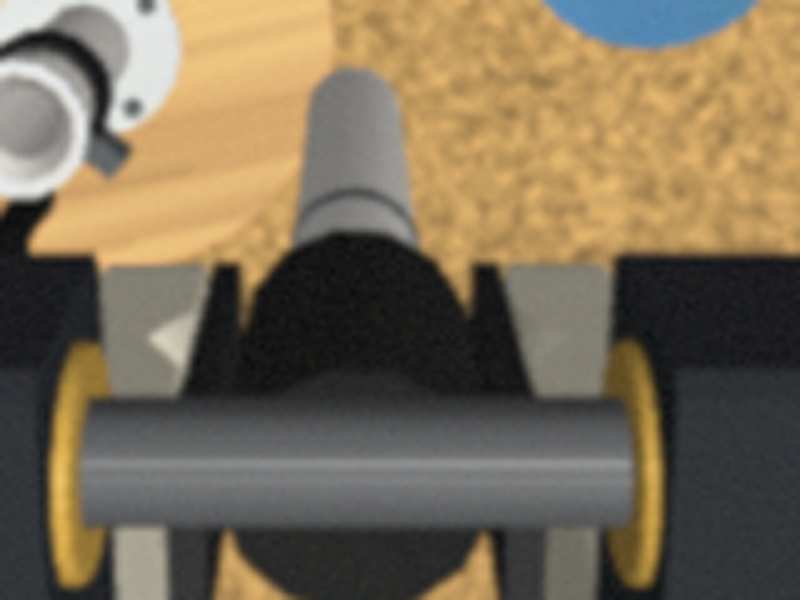

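```bash
python3 - <<'E'
from h import *;import pickle
s,c=pickle.load(open("w4.pkl","rb"))
print(rel(s["tcp_pos"],s["eef_rot"],[.5337,-.1895,.32],162))
E
```

```text
(array([-0.0307, -0.0918,  0.0006]), array([-0.0002, -0.0015, -0.0008]))
```

Call:
{"method": "step_arm", "body": {
  "increments": [
    [[-0.007, -0.02, 0], [0, 0, 0], 1],
    [[-0.014, -0.045, 0], [0, 0, 0], 1],
    [[-0.023, -0.07, 0], [0, 0, 0], 1],
    [[-0.028, -0.085, 0], [0, -0.0015, 0], 1],
    [[-0.0307, -0.0918, 0], [0, -0.0015, 0], 1],
    [[-0.0307, -0.0918, 0], [0, -0.0015, 0], 1],
    [[-0.0307, -0.0918, 0], [0, -0.0015, 0], 1]
  ]
}}

```text
time_s: 6.85
tcp_pos: [0.5341, -0.1889, 0.3215]
eef_rot: [180.0, 0.1, 162.0]
contact_force: [-0.7, 0.3, -1.8]
gripper_width: 0.0274
```

```bash
python3 - <<'E'
from h import *;import pickle
from plant import r
s=r.get_state();print(s["tcp_pos"],s["eef_rot"],s["gripper_width"])
c=r.capture("wrist");d=r.capture("side");t=r.capture("top")
pickle.dump((s,c,d,t),open("w5.pkl","wb"))
a=cv2.resize(c["color"][150:270,180:340,::-1],(400,300),interpolation=cv2.INTER_CUBIC)
b=cv2.resize(d["color"][180:270,230:350,::-1],(400,300),interpolation=cv2.INTER_CUBIC)
cv2.imwrite("pics/w5.png",cv2.resize(c["color"][150:225,210:310,::-1],(800,600),interpolation=cv2.INTER_CUBIC));cv2.imwrite("pics/s5.png",cv2.resize(d["color"][180:270,230:350,::-1],(800,600),interpolation=cv2.INTER_CUBIC))
print(proj(c,[.5335,-.1895,.12],s),proj(c,s["tcp_pos"]-[0,0,.1067],s))
E
```

```text
[ 0.53408712 -0.18891462  0.32146804] [1.79984829e+02 7.62544541e-02 1.62011046e+02] 0.027377983918761215
[259.29475097 170.63236443] [259.58788257 189.85182172]
```

View pics/w5.png

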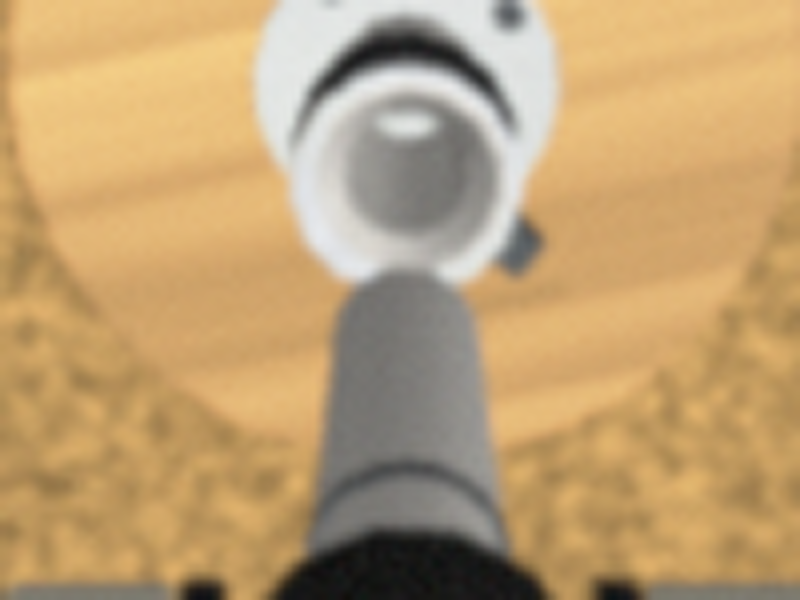

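View pics/s5.png

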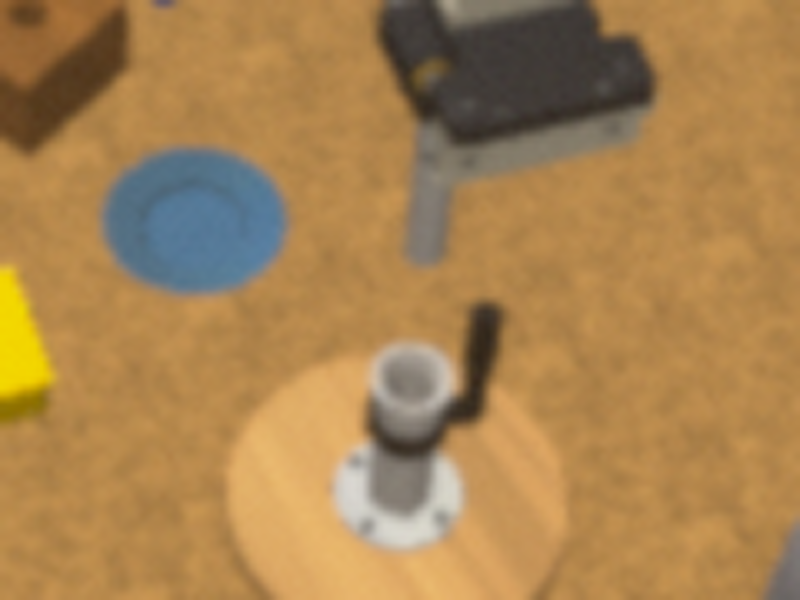

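```bash
python3 - <<'E'
from h import *;import pickle
s,c,d,t=pickle.load(open("w5.pkl","rb"))
p=s["tcp_pos"]
f=lambda X:(proj(d,X)-[230,180])*800/120
print("rodend",f(p-[0,0,.1067]),f(p-[0,0,.06]),"rim",f([.5335,-.1895,.12]),f([.5335+.005,-.1895,.12]),f([.5335,-.1845,.12]),"base",f([.5335,-.1895,.018]))
import numpy as np
# rod edge at rows: measure gray rod centre
im=cv2.cvtColor(d["color"],cv2.COLOR_RGB2HSV)
for row in(208,211,214,216,230,233,235,238,241):print(row,im[row,285:303,1])
E
```

```text
rodend [419.05301938 252.22300215] [426.96464425 187.08417475] rim [404.1790196  374.23656021] [412.73564265 369.13320668] [397.59509267 366.77519882] base [390.24569496 488.98069315]
208 [148 147 149 147 148 139 107  58  35  31  35  42  74 115 132 139 142 147]
211 [146 148 146 148 147 135  89  45  34  33  34  52 101 136 147 148 146 154]
214 [150 146 147 146 141 121  73  39  27  29  35  60 116 146 148 149 148 150]
216 [146 149 151 145 139 111  67  40  33  32  39  78 124 146 147 149 146 151]
230 [149 147 145 143 134 130 131 132 140 145 147 149 148 150 143 141 127 120]
233 [126  85  57  38  33  32  32  32  33  33  41  66 112 139 148 142 132 127]
235 [ 96  54  35  34  35  31  32  31  32  30  27  32  67 108 125 141 119 136]
238 [ 92  38  22  27  33  34  34  35  37  32  26  26  52  97 126 119 102 140]
241 [113  55  33  26  30  31  30  30  28  26  28  39  64  95 107 107 135 139]
```

Both views agree that the rod is over the bore. I'll descend in stages.

Call:
{"method": "step_arm", "body": {
  "increments": [
    [[0, 0, 0.02], [0, 0, 0], 1],
    [[0, 0, 0.04], [0, 0, 0], 1],
    [[0, 0, 0.06], [0, 0, 0], 1],
    [[0, 0, 0.075], [0, 0, 0], 1],
    [[0, 0, 0.085], [0, 0, 0], 1],
    [[0, 0, 0.092], [0, 0, 0], 1],
    [[0, 0, 0.098], [0, 0, 0], 1],
    [[0, 0, 0.104], [0, 0, 0], 1],
    [[0, 0, 0.11], [0, 0, 0], 1],
    [[0, 0, 0.11], [0, 0, 0], 1]
  ]
}}

```text
time_s: 8.0
tcp_pos: [0.5339, -0.1896, 0.2109]
eef_rot: [-180.0, 0.0, 162.0]
contact_force: [0.5, 0.4, -1.3]
gripper_width: 0.0274
```

```bash
python3 - <<'E'
from h import *;import pickle
from plant import r
s=r.get_state();print(s["tcp_pos"],s["eef_rot"],s["gripper_width"],s["contact_force"],s["moment"])
c=r.capture("wrist");d=r.capture("side")
cv2.imwrite("pics/s6.png",np.hstack([cv2.resize(x[:,:,::-1],(400,300),interpolation=cv2.INTER_CUBIC) for x in(d["color"][195:255,260:340],c["color"][150:225,210:310])]))
E
```

```text
[ 0.53388696 -0.18958017  0.21086175] [-1.79998145e+02  3.72317707e-02  1.61989522e+02] 0.0274004636627068 [ 0.48043967  0.38481526 -1.28363248] [ 0.00518884 -0.30692561 -0.01649095]
```

View pics/s6.png

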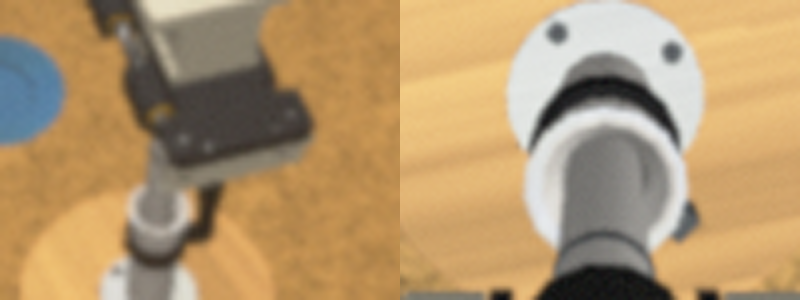

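The rod end is in the bore and the forces are small. Continuing down to the mark.

Call:
{"method": "step_arm", "body": {
  "increments": [
    [[0, 0, 0.01], [0, 0, 0], 1],
    [[0, 0, 0.02], [0, 0, 0], 1],
    [[0, 0, 0.03], [0, 0, 0], 1],
    [[0, 0, 0.04], [0, 0, 0], 1],
    [[0, 0, 0.048], [0, 0, 0], 1],
    [[0, 0, 0.056], [0, 0, 0], 1],
    [[0, 0, 0.06], [0, 0, 0], 1],
    [[0, 0, 0.064], [0, 0, 0], 1],
    [[0, 0, 0.064], [0, 0, 0], 1],
    [[0, 0, 0.064], [0, 0, 0], 1]
  ]
}}

```text
time_s: 9.1
tcp_pos: [0.5344, -0.1897, 0.1478]
eef_rot: [-180.0, 0.1, 162.0]
contact_force: [0.1, 0.2, -2.0]
gripper_width: 0.0276
```

```bash
python3 - <<'E'
from h import *;import pickle
from plant import r
s=r.get_state();print(s["tcp_pos"],s["eef_rot"],s["gripper_width"],s["contact_force"],s["moment"])
c=r.capture("wrist");d=r.capture("side");t=r.capture("top")
pickle.dump((s,c,d,t),open("w7.pkl","wb"))
cv2.imwrite("pics/s7.png",np.hstack([cv2.resize(x[:,:,::-1],(400,600),interpolation=cv2.INTER_CUBIC) for x in(d["color"][195:255,275:315],c["color"][150:225,235:285])]))
E
```

```text
[ 0.53436779 -0.18974535  0.14776966] [-1.79997877e+02  1.00589857e-01  1.62002158e+02] 0.027593951430259406 [ 0.07915609  0.18110376 -1.95056573] [-0.0045298  -0.13847969  0.05473734]
```

View pics/s7.png

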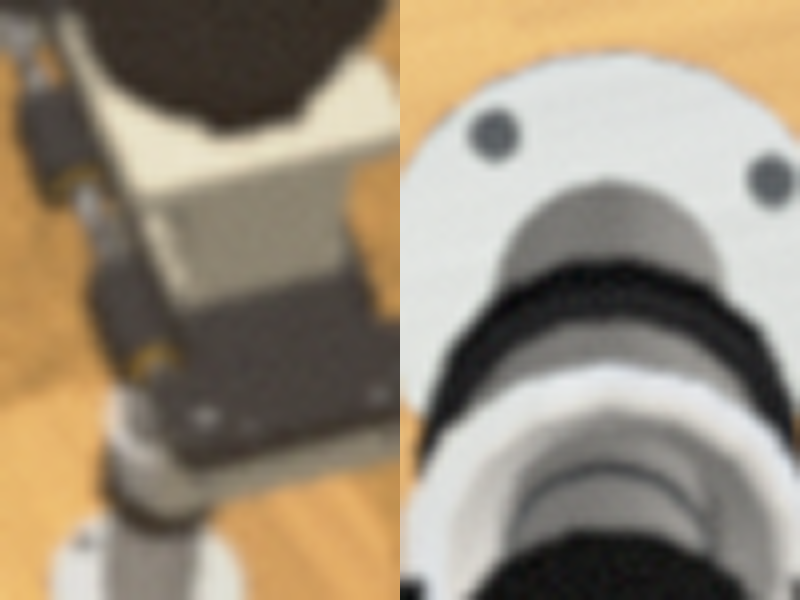

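```bash
python3 - <<'E'
from h import *;import pickle
s,c,d,t=pickle.load(open("w7.pkl","rb"))
A=R.from_euler("xyz",s["eef_rot"],degrees=True);p=s["tcp_pos"]
for z in(.0217,.0267,.0317):print(z,proj(c,p+A.apply([.009,0,z]),s),proj(c,p+A.apply([.02,0,z]),s),proj(c,p+A.apply([.015,0,z]),s))
cv2.imwrite("pics/w7.png",cv2.resize(c["color"][190:225,235:290,::-1],(792,504),interpolation=cv2.INTER_CUBIC))
E
```

```text
0.0217 [259.11815667 209.87013637] [259.09250515 194.40988865] [259.10426528 201.4977498 ]
0.0267 [259.15824694 207.50906022] [259.13386083 192.40057761] [259.14503844 199.32569539]
0.0317 [259.19640176 205.26196981] [259.17318981 190.48973611] [259.18382707 197.2593598 ]
```

View pics/w7.png

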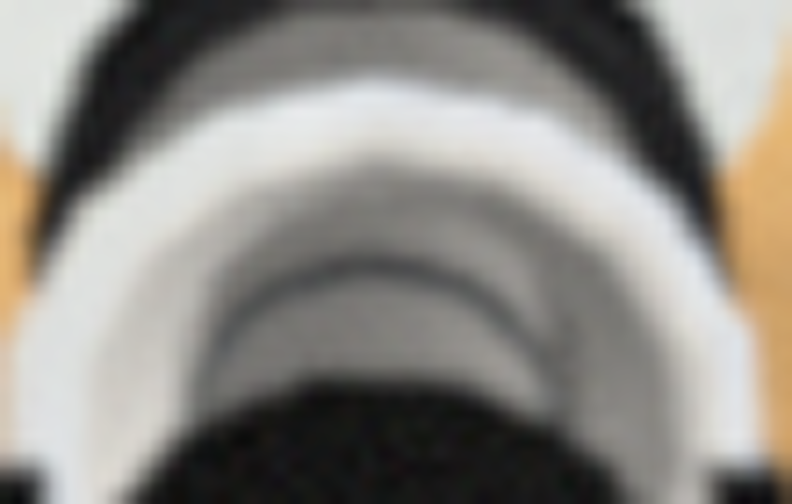

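The ring sits at the rim: estimated mark height is 0.1211 against 0.120, centred in the bore. Now the counter-clockwise turn, which is negative about tool z.

Call:
{"method": "step_arm", "body": {
  "increments": [
    [[0, 0, 0.0005], [0, 0, -0.06], 1],
    [[0, 0, 0.0005], [0, 0, -0.12], 1],
    [[0, 0, 0.0005], [0, 0, -0.18], 1],
    [[0, 0, 0.0005], [0, 0, -0.24], 1],
    [[0, 0, 0.0005], [0, 0, -0.3], 1],
    [[0, 0, 0.0005], [0, 0, -0.36], 1],
    [[0, 0, 0.0005], [0, 0, -0.42], 1],
    [[0, 0, 0.0005], [0, 0, -0.48], 1],
    [[0, 0, 0.0005], [0, 0, -0.54], 1],
    [[0, 0, 0.0005], [0, 0, -0.6], 1]
  ],
  "force": 40
}}

```text
time_s: 10.25
tcp_pos: [0.5344, -0.1897, 0.1474]
eef_rot: [-179.9, 0.1, -163.5]
contact_force: [0.1, -0.4, -2.2]
gripper_width: 0.0277
```

```bash
python3 - <<'E'
from h import *;import pickle
from plant import r
s=r.get_state();print(s["tcp_pos"],s["eef_rot"],s["gripper_width"],s["contact_force"],s["moment"])
c=r.capture("wrist");d=r.capture("side")
cv2.imwrite("pics/s8.png",np.hstack([cv2.resize(x[:,:,::-1],(400,300),interpolation=cv2.INTER_CUBIC) for x in(d["color"][195:255,260:340],c["color"][150:270,180:340])]))
E
```

```text
[ 0.53438461 -0.18974313  0.14738506] [-1.79939314e+02  9.82360273e-02 -1.63481359e+02] 0.027672271903060944 [ 0.09602164 -0.40559865 -2.2374329 ] [ 0.04940916 -0.13923462  0.04063843]
```

View pics/s8.png

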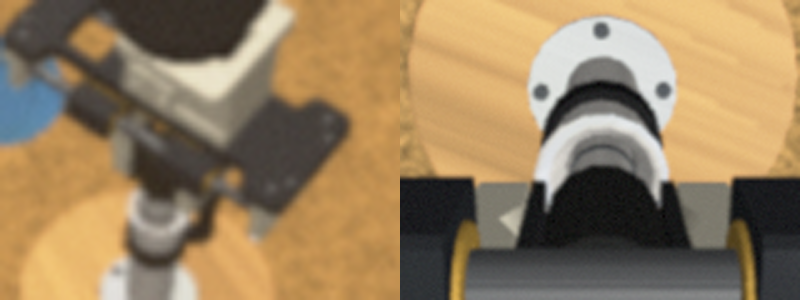

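Call:
{"method": "step_arm", "body": {
  "increments": [
    [[0, 0, 0], [0, 0, -0.05], 1],
    [[0, 0, 0], [0, 0, -0.1], 1],
    [[0, 0, 0], [0, 0, -0.15], 1],
    [[0, 0, 0], [0, 0, -0.2], 1],
    [[0, 0, 0], [0, 0, -0.25], 1],
    [[0, 0, 0], [0, 0, -0.3], 1],
    [[0, 0, 0], [0, 0, -0.35], 1],
    [[0, 0, 0], [0, 0, -0.4], 1]
  ]
}}

```text
time_s: 11.15
tcp_pos: [0.534, -0.1904, 0.1473]
eef_rot: [-179.9, -0.0, -140.7]
contact_force: [0.4, -4.1, -1.7]
gripper_width: 0.0274
```

```bash
python3 - <<'E'
from h import *;import pickle
from plant import r
s=r.get_state();print(s["tcp_pos"],s["eef_rot"],s["gripper_width"],s["contact_force"],s["moment"])
c=r.capture("wrist");d=r.capture("side")
cv2.imwrite("pics/s9.png",np.hstack([cv2.resize(x[:,:,::-1],(400,300),interpolation=cv2.INTER_CUBIC) for x in(d["color"][195:255,260:340],c["color"][150:270,180:340])]))
E
```

```text
[ 0.5339566  -0.1904071   0.14726374] [-1.79905334e+02 -2.57672233e-03 -1.40720658e+02] 0.02739858323315023 [ 0.41218307 -4.09147821 -1.72657107] [-1.40899186  0.14913134 -0.05413665]
```

View pics/s9.png

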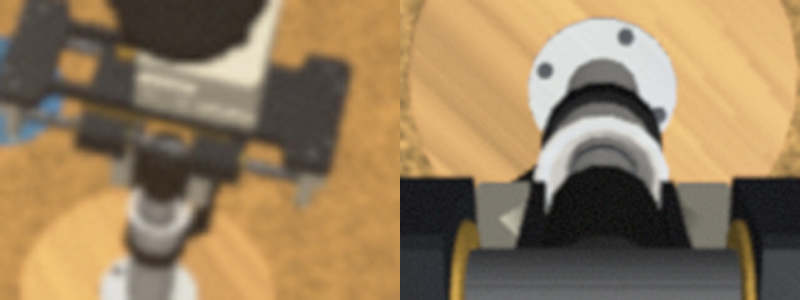

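The finger has met the post, with a steady 4 N reaction. Continuing toward the stop.

Call:
{"method": "step_arm", "body": {
  "increments": [
    [[0, 0, 0], [0, 0, -0.04], 1],
    [[0, 0, 0], [0, 0, -0.08], 1],
    [[0, 0, 0], [0, 0, -0.12], 1],
    [[0, 0, 0], [0, 0, -0.16], 1],
    [[0, 0, 0], [0, 0, -0.2], 1],
    [[0, 0, 0], [0, 0, -0.24], 1],
    [[0, 0, 0], [0, 0, -0.27], 1]
  ]
}}

```text
time_s: 11.95
tcp_pos: [0.5343, -0.1901, 0.1472]
eef_rot: [-179.9, 0.0, -125.3]
contact_force: [1.0, -4.0, -2.4]
gripper_width: 0.0273
```

```bash
python3 - <<'E'
from h import *;import pickle
from plant import r
s=r.get_state();print(s["tcp_pos"],s["eef_rot"],s["gripper_width"],s["contact_force"],s["moment"])
c=r.capture("wrist");d=r.capture("side");t=r.capture("top")
cv2.imwrite("pics/s10.png",np.vstack([np.hstack([cv2.resize(x[:,:,::-1],(400,300),interpolation=cv2.INTER_CUBIC) for x in(d["color"][195:255,260:340],c["color"][150:270,180:340])])]))
E
```

```text
[ 0.53429108 -0.19012854  0.14724989] [-1.79891652e+02  5.73699305e-03 -1.25286047e+02] 0.027343561679889942 [ 1.04457675 -3.97775361 -2.37930722] [-1.40112431 -0.04726355 -0.13639623]
```

View pics/s10.png

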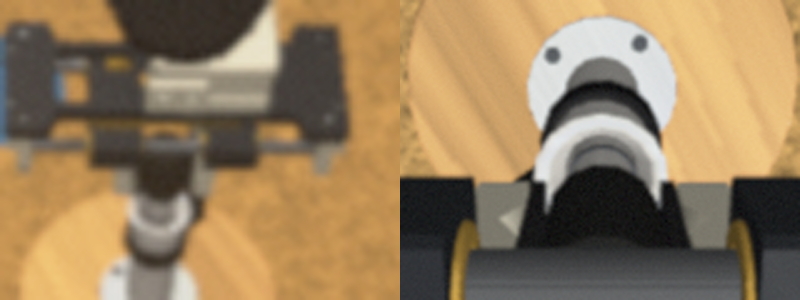

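Call:
{"method": "step_arm", "body": {
  "increments": [
    [[0, 0, 0], [0, 0, -0.02], 1],
    [[0, 0, 0], [0, 0, -0.04], 1],
    [[0, 0, 0], [0, 0, -0.06], 1],
    [[0, 0, 0], [0, 0, -0.06], 1]
  ]
}}

```text
time_s: 12.5
tcp_pos: [0.5344, -0.1897, 0.1472]
eef_rot: [-179.9, 0.0, -121.7]
contact_force: [-0.4, -3.6, 0.5]
gripper_width: 0.027
```

Call:
{"method": "step_arm", "body": {
  "increments": [
    [[0, 0, 0], [0, 0, -0.02], 1],
    [[0, 0, 0], [0, 0, -0.04], 1],
    [[0, 0, 0], [0, 0, -0.06], 1],
    [[0, 0, 0], [0, 0, -0.06], 1]
  ]
}}

```text
time_s: 12.9
tcp_pos: [0.5343, -0.1908, 0.1473]
eef_rot: [-179.9, -0.1, -118.3]
contact_force: [-0.2, -9.8, -1.4]
gripper_width: 0.0278
```

```bash
python3 - <<'E'
from plant import r
s=r.get_state();print(s["tcp_pos"],s["eef_rot"],s["joints"],s["gripper_width"],s["contact_force"],s["moment"])
E
```

```text
[ 0.53426957 -0.1908086   0.14727976] [-1.79874554e+02 -5.96842664e-02 -1.18298790e+02] [  0.18582241  14.15677657 -19.53731211   0.13508712 -56.22418965
 -28.55956786] 0.027811820045237513 [-0.18798323 -9.84415218 -1.3774044 ] [-3.4210058  -0.23889807 -0.22894565]
```

The reaction jumped from 4 to 9.8 N, which suggests the end stop. One small nudge to confirm it.

Call:
{"method": "step_arm", "body": {
  "increments": [
    [[0, 0, 0], [0, 0, -0.015], 1],
    [[0, 0, 0], [0, 0, -0.03], 1],
    [[0, 0, 0], [0, 0, -0.03], 1]
  ]
}}

```text
time_s: 13.2
tcp_pos: [0.5342, -0.1913, 0.1473]
eef_rot: [-179.9, -0.1, -116.6]
contact_force: [0.8, -14.2, -2.3]
gripper_width: 0.0272
```

```bash
python3 - <<'E'
from h import *;import pickle
from plant import r
s=r.get_state();print(s["time_s"],s["tcp_pos"],s["eef_rot"],s["gripper_width"],s["contact_force"],s["moment"])
c=r.capture("wrist");d=r.capture("side")
pickle.dump((s,c,d),open("w11.pkl","wb"))
d0=pickle.load(open("d0.pkl","rb"))["side"]
cv2.imwrite("pics/s11.png",np.vstack([np.hstack([cv2.resize(x[:,:,::-1],(400,300),interpolation=cv2.INTER_CUBIC) for x in(d["color"][205:265,260:340],c["color"][160:235,210:310])])]))
p=np.array([.534,-.1895,.145])
for a in(-30,-13,0,5):
    q=p+.031*np.array([np.cos(np.radians(a)),np.sin(np.radians(a)),0]);print(a,(proj(d,q)-[260,205])*5,[(proj(d,q+[0,0,z])-[260,205])*5 for z in(-.021,.021)])
E
```

```text
13.2 [ 0.5341822  -0.19129982  0.14729643] [-1.79871909e+02 -9.14075440e-02 -1.16626128e+02] 0.027249102889813012 [  0.78796667 -14.17699085  -2.30305245] [-4.32613259 -0.22068763 -0.54507297]
-30 [207.12534506 129.28529176] [array([204.12674826, 148.49958253]), array([210.20463306, 109.55395108])]
-13 [202.71087001 117.15067901] [array([199.78366491, 136.43468095]), array([205.71647246,  97.35020673])]
0 [196.63090258 108.78950551] [array([193.79210647, 128.12048456]), array([199.5454784 ,  88.94249919])]
5 [193.74062542 105.88662359] [array([190.94253347, 125.23369728]), array([196.61332484,  86.02368549])]
```

View pics/s11.png

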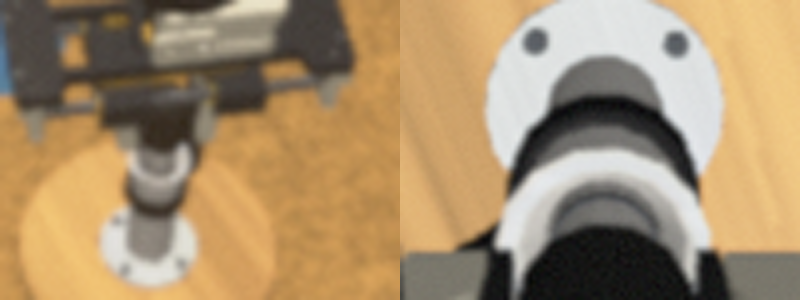

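The force climbs with the angle (14 N, about 81° turned), so the lever is at its stop. The ring still shows at the rim and the grip is unchanged, so I'm handing in.

```bash
python3 - <<'E'
from plant import r
print(r.close_job()); s=r.get_state(); print(s["time_s"],s["tcp_pos"],s["contact_force"],s["gripper_width"])
E
```

```text
the job is handed in; nothing more can be done
None
the job is handed in; nothing more can be done
```

I fitted the ringed, rubber-footed leg into the tray tube with its ring at the rim and closed the cam lever, then handed the job in at about 13.3 s. No verdict was reported.

- **Leg:** I pulled it from the rack, carried it over the post and lowered it in. The ring's estimated height is 0.1206 m against 0.120 m for the rim. The tool had shifted about 1.5 mm sideways from the push on the post; the last wrist picture still showed the ring at the rim.
- **Lever:** I turned the hand about 81° counter-clockwise. The push on the post was steady at about 4 N, then climbed to 14 N with further turning, which is how I know the lever reached its stop. I did not measure the lever angle, because the post was hidden behind the hand in the last pictures.
- **Grip:** The fingers held the foot at 27.2 mm opening with a 40 N grip setting, and the arm is still holding it.
- **Other objects:** I saw no contact with the spare leg, the look-alikes or the bystanders, but took no separate final picture of them.

One small disagreement: the wrist camera's view of the rim and ring was off by up to 3 pixels (about 2 mm) from what the arm's pose predicts. That is close to the stated calibration error, so I went with the arm's pose.

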